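Put the loose roll of label tape on its stand

ROBOT

A 6-joint arm with a two-finger parallel gripper is mounted at the origin on a cart in front of the work surface, level with it; the furniture and walls round the work are solid. World frame = base frame: x ahead of the robot, y to its left, z up, the work surface at z = 0. Lengths are in m, angles in rad, forces in N, time in s.
With the tool pointing down it reaches from about 0.35 to 0.975 m from the base axis. Payload 4.9 kg.
Tool frame: the origin (TCP) lies midway between the tips of the shut fingers; the grasp point (between the pads) lies manip.grip_depth behind it (manip.grip_depth is the distance from the TCP to the grasp point, in m); z points along the fingers, x is the direction in which the jaws open and shut, and the axes are right-handed (so a half turn about z gives the same grasp; the last joint's range is limited). The gripper opens to 85 mm and grips with 20 to 120 N. Pads are 22 mm wide; open, the fingers measure 114 mm over their backs; the gripper's body (76 mm by 85 mm) begins 54 mm behind the grasp point. The pads swing forward as they close: fully open they stand 13 mm farther back than shut.
Start: joints at [-1.302, 0.053, 1.613, -0, 1.476, -0.119], TCP at [0.236, -0.579, 0.231] pointing down, gripper open.
Joint ranges: [-3.01, 3.01], [-1.01, 2.22], [0.06, 2.58], [-1.02, 4.17], [0.09, 2.62], [-3.14, 3.14]. Speed limits (rad/s): [2.57, 2.57, 3.14, 3.14, 3.14, 3.14].

INTERFACE

Orientations are given as a unit quaternion [w, x, y, z].
In Python, from plant import state, grab_frame, ticket, manip gives the robot as it stands.
- The arm moves only by the tool carry_out, never from a script. Its argument "moves" is a list that holds one entry, the list of rows, each a list of 7 numbers: the turn, a rotation vector about the tool's x, y, z each as a share of 5 degrees, from -1 to 1, then the shift along the tool's x, y, z each as a share of 0.04 m, from -1 to 1, then the gripper command: -1 is shut, 1 is fully open, values between are in proportion. A call has 1 to 8 rows; each row shifts and turns the commanded pose from where the row before left it, along the tool's axes as they then stand; what a row does not reach is not made up. A row lasts 1/12 s, in which the tool goes at most 41.7 mm and 7.16 degrees, less where a joint would pass 70% of its speed; a pose out of reach is approached as far as the arm can. A call with a number of a shift or a turn outside -1 to 1 is refused whole. A call with a gripper value outside its range is refused whole. The fingers move at their own pace and stop on an object; the grip force is fixed at half the most. Time passes only in rows, so rows that do not move let the fingers close. It gives the time, the measured TCP pose, the force and the opening at its end, in the units of the state.
- state(): the state, without advancing time (a new reading comes with each control period).
- grab_frame(name): name is "side" or "top"; returns a dict with "frame" (384x512x3 uint8, red, green, blue), "z_map" (384x512 float32, m along the optical axis (not along the pixel's ray), 0 where there is no reading), "K" (3x3 intrinsics, pixels), "world_from_camera" (4x4, takes a point from camera to world coordinates). Camera axes: x right, y down, z forward; pixel columns grow to the right and rows downward; lengths in m; the calibration is good to about 2 mm. A picture is of the moment at which its call begins.
- ticket.job_done(): hands the job in, once; it reports no verdict.
The state is a dict: "time": time; "joint_pos": joint angles; "joint_vel": joint speeds; "joint_efforts": joint torques, N m; "tool_pos": TCP position; "tool_rot": TCP orientation; "contact_force": force on the tool from outside, world axes, zero at the start; "ft_torque": the same for the moment, N m; "gripper_width": opening from 0.0 (shut) to 1.0 (fully open).
Only numpy, scipy, OpenCV 4.12 (cv2) and the standard library are available. Lean on these libraries where they do the work, as an engineer would, in place of code of your own. Each camera call takes 0.05 s, during which the arm holds its last target.

TASK

Put the roll of label tape that lies on the bench onto the empty one of the two spindle stands: slide it over the upright pin and all the way down until it lies flat on the stand's foot, then let go. Leave the roll that is already on the other stand where it is, and do not bump into the tall electrode holder.

Things in the scene. Friction and masses are not known exactly. Their poses are not given: they have to be found in the camera images.
- loose_roll_center (a point): Centre of the loose roll of cream label tape on a brown cardboard core, a plain ring lying flat on the bench: 56 mm outside diameter, 32 mm round hole right through, 24 mm tall, 40 to 85 g. The point is on the axis, 12 mm above its underside; z is the ring's axis. Grasp it across its outside. (A white ribbed jar cap, 68 mm wide and 27 mm tall with a closed bottom, lies at least 100 mm from it and is not wanted.)
- stand_empty_tip (a point): Top centre of the upright steel pin of the empty stand. The pin is round, 16 mm in diameter with a rounded tip, and rises 42 mm from the middle of a round grey foot 84 mm in diameter and 10 mm thick, fixed to the bench, so the tip is 52 mm above the bench. z is up along the pin. A roll fully down has its centre 30 mm below this point.
- stored_roll_center (a point): Centre of the roll already stored on the other, identical stand (pin in its hole, its underside on the foot); the same size and look as the loose roll. Not to be moved; the two stands are at least 120 mm apart.
- electrode_clip (a point): Obstacle: front end (nearest the robot) of the tall white electrode holder fixed between the loose roll and the stands. From here it reaches 290 mm away from the robot, 50 mm left, 115 mm right, and up to 340 mm above the bench. Cross on the robot's side of it, at x = 0.40 to 0.42 m (over the balance, 100 mm high), or well above it; a wide low swing hits it.
Things that resemble listed ones, but are neither listed nor needed, are in the scene too. What is shaped like the part that bears loose_roll_center but turquoise or yellow is not meant.

How it is judged:
At the end, for the whole second after the job is handed in: The loose roll is round the pin of the empty stand (axes within 12 mm), lies on its foot (centre at least 26 mm below the pin's tip; 30 mm when fully down), is level within 10 degrees, at rest and released (horizontal distance between loose_roll_center and stand_empty_tip below 0.012 m and z of loose_roll_center in the frame of stand_empty_tip below -0.026 m and angle between loose_roll_center's own z axis and vertical below 0.17 rad and linear speed of loose_roll below 0.02 m/s); the robot touches nothing.
It fails at once if the stored roll is moved by more than 20 mm (distance of stored_roll_center from where it was at the start of the episode above 0.02 m).
It fails at once if something bumps into the electrode holder (over 10 N) (contact force between electrode_arm and anything else above 10 N).
It also fails if it takes over 48 s, if anything falls off the work surface, if the arm or the gripper's body presses on something with over 40 N, if the wrist force passes 120 N, or if a joint passes its speed limit or range.

## Working session

There is one attempt and no reset: what is moved stays moved. The work goes in short steps, Python scripts to look and compute and a tool call to move; the robot and the scene stay as the last step left them, time stands still between calls to the robot, and variables do not carry over. Pictures are saved under pics/ and viewed, and the job is handed in when it is done.

Besides the shell and the picture viewer there is one more tool, called as name(argument=value, ...) on one line, values as JSON. carry_out: Moves the arm, as the interface text tells. Shift numbers are shares of 0.04 m and turn numbers shares of 5 degrees, none past 1 either way. Its arguments: {"type":"object","properties":{"moves":{"type":"array"}},"required":["moves"]}

```bash
mkdir -p pics; python3 - <<'E'
from plant import state, grab_frame, manip
import cv2,numpy as np
s=state();print(s);print(manip.grip_depth)
for n in("top","side"):
    f=grab_frame(n);cv2.imwrite(f"pics/{n}0.png",f["frame"][:,:,::-1]);np.savez(f"pics/{n}0.npz",**f);print(n,f["K"],f["world_from_camera"])
E
```

```text
{'time': 0.0, 'joint_pos': array([-1.30200182e+00,  5.33828408e-02,  1.61428290e+00,  1.01793174e-05,
        1.47601801e+00, -1.19041359e-01]), 'joint_vel': array([-1.49856730e-03,  4.73414087e-04,  3.63849240e-05, -3.48737582e-04,
        3.88876185e-04,  4.69463606e-04]), 'joint_efforts': array([ 2.76970604e-04, -3.93687952e+01, -3.70174778e+01, -2.23012546e-05,
        7.21916513e-03, -1.78955304e-06]), 'tool_pos': array([ 0.23617862, -0.57798454,  0.23005355]), 'tool_rot': array([-6.85778118e-04,  8.30115501e-01, -5.57590496e-01, -7.89244661e-04]), 'contact_force': array([-0.07140487, -0.45759667,  0.00539451]), 'ft_torque': array([ 0.00614174, -0.02807315, -0.04384526]), 'gripper_width': 0.9997144533985985}
0.0187
top [[362.03469547   0.         252.58192619]
 [  0.         362.03469547 191.8946314 ]
 [  0.           0.           1.        ]] [[ 2.54182236e-02 -9.96297831e-01  8.21251817e-02  4.49279472e-01]
 [-9.99675296e-01 -2.54796604e-02  3.00027223e-04 -7.72341874e-02]
 [ 1.79360527e-03 -8.21061415e-02 -9.96621977e-01  1.17966493e+00]
 [ 0.00000000e+00  0.00000000e+00  0.00000000e+00  1.00000000e+00]]
side [[407.66548865   0.         250.12586512]
 [  0.         407.66548865 192.69088536]
 [  0.           0.           1.        ]] [[-0.9985132  -0.00800743  0.05391911  0.47509876]
 [-0.05250989  0.40681242 -0.9120013   0.95998823]
 [-0.01463218 -0.91347662 -0.40662805  0.63539224]
 [ 0.          0.          0.          1.        ]]
```

View pics/top0.png

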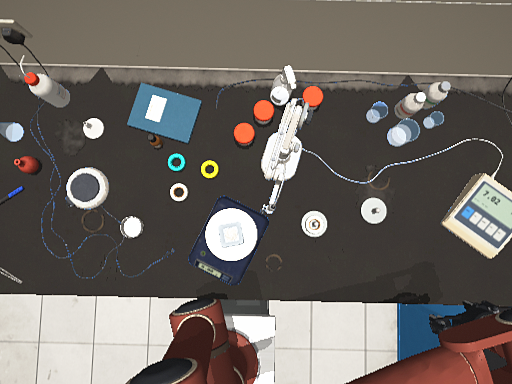

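View pics/side0.png

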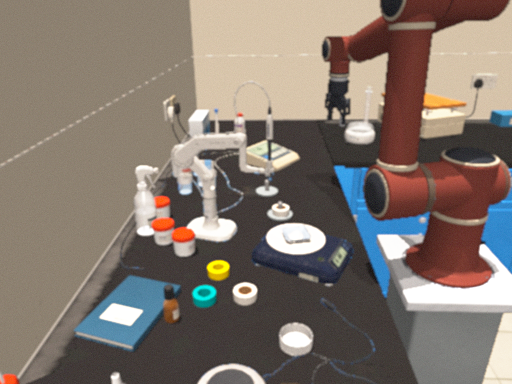

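```bash
cat > h.py <<'E'
import numpy as np
def load(p): return dict(np.load(p))
def ray(f,u,v,z):
    d=np.linalg.inv(f["K"])@[u,v,1.];M=f["world_from_camera"];d=M[:3,:3]@d;o=M[:3,3]
    return o+d*(z-o[2])/d[2]
def cloud(f):
    v,u=np.mgrid[:384,:512];Z=f["z_map"];K=f["K"]
    P=np.stack([(u-K[0,2])/K[0,0]*Z,(v-K[1,2])/K[1,1]*Z,Z],-1);M=f["world_from_camera"]
    return P@M[:3,:3].T+M[:3,3]
E
python3 - <<'E'
from h import *;import cv2
f=load("pics/top0.npz");s=load("pics/side0.npz")
def crop(f,u,v,r=25,k=10): 
    return cv2.resize(f["frame"][v-r:v+r,u-r:u+r,::-1],(380,290*0+380),interpolation=cv2.INTER_CUBIC)
a=np.hstack([crop(f,179,192),crop(f,344,216,45)])
cv2.imwrite("pics/c1.png",a)
cv2.imwrite("pics/c2.png",np.hstack([crop(s,246,294),crop(s,274,200,40)]))
C=cloud(f)
g=cv2.cvtColor(f["frame"],cv2.COLOR_RGB2HSV)
m=((g[...,1]<90)&(g[...,2]>110)).astype(np.uint8)
for n,(u,v,r) in dict(roll=(179,192,16),cap=(131,227,16),sA=(314,224,20),sB=(374,210,20)).items():
    mm=np.zeros_like(m);cv2.circle(mm,(u,v),r,1,-1);mm&=m
    cs,_=cv2.findContours(mm,cv2.RETR_EXTERNAL,cv2.CHAIN_APPROX_NONE);c=max(cs,key=cv2.contourArea)
    e=cv2.fitEllipse(c);P=C[mm>0]
    print(n,e,"z pct",np.percentile(P[:,2],[5,50,95]).round(4),"pos at z .024,.010,.034,.052",*[ray(f,*e[0],z).round(4)[:2] for z in(.024,.01,.034,.052)])
# electrode holder: points above 0.12
k=(C[...,2]>.06)&(C[...,1]<.05)&(C[...,1]>-.3)&(C[...,0]>.38);P=C[k];print("holder",P.min(0),P.max(0))
print(P[np.argmin(P[:,0])])
E
```

```text
roll ((178.43142700195312, 191.693603515625), (17.269561767578125, 17.545391082763672), 57.78847122192383) z pct [0.0015 0.0238 0.0276] pos at z .024,.010,.034,.052 [0.5391 0.1605] [0.5402 0.1634] [0.5383 0.1584] [0.5369 0.1547]
cap ((131.1886444091797, 226.7033233642578), (20.496662139892578, 21.69991683959961), 56.66239547729492) z pct [0.0003 0.0054 0.0276] pos at z .024,.010,.034,.052 [0.4238 0.3057] [0.4235 0.3103] [0.424  0.3024] [0.4244 0.2964]
sA ((313.78741455078125, 223.49913024902344), (25.188631057739258, 25.61149024963379), 163.7808074951172) z pct [0.0052 0.0119 0.0371] pos at z .024,.010,.034,.052 [ 0.4486 -0.2741] [ 0.4486 -0.2765] [ 0.4487 -0.2724] [ 0.4487 -0.2693]
sB ((373.40667724609375, 210.16241455078125), (24.898731231689453, 26.1301326751709), 155.52520751953125) z pct [0.0052 0.0099 0.0149] pos at z .024,.010,.034,.052 [ 0.4959 -0.4639] [ 0.4965 -0.4686] [ 0.4955 -0.4605] [ 0.4948 -0.4545]
holder [ 0.38023705 -0.2999986   0.06000542] [0.9649906  0.04999414 1.17966493]
[0.38023705 0.01104151 0.0815346 ]
```

View pics/c1.png

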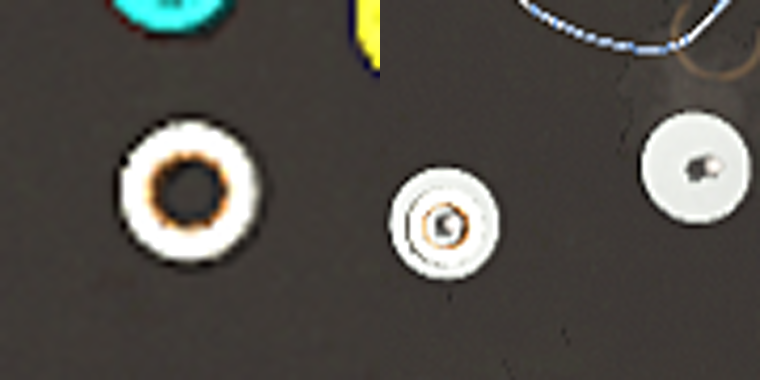

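View pics/c2.png

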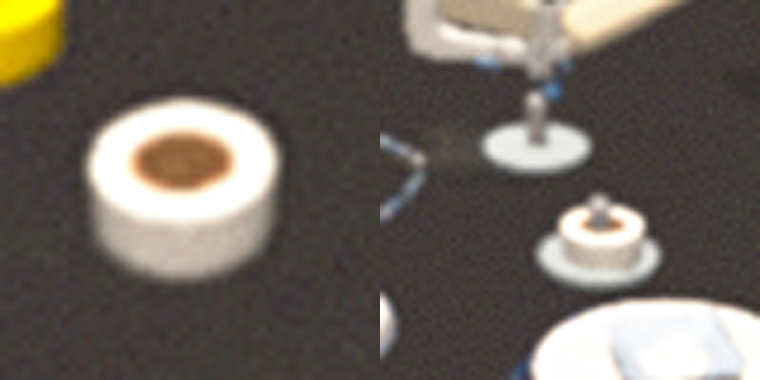

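```bash
python3 - <<'E'
from h import *;import cv2
f=load("pics/top0.npz");s=load("pics/side0.npz")
C=cloud(f);D=cloud(s)
for n,c in(("top",C),("side",D)):
  for lo,hi in((.04,.12),(.12,.2),(.2,.36)):
    k=(c[...,2]>lo)&(c[...,2]<hi)&(c[...,1]<.0)&(c[...,1]>-.25)&(c[...,0]>.43)&(c[...,0]<.62);P=c[k]
    if len(P): i=np.argmin(P[:,0]);print(n,lo,len(P),P.min(0).round(3),P.max(0).round(3),P[i].round(3))
def ell(f,u,v,r,fn):
    g=cv2.cvtColor(f["frame"],cv2.COLOR_RGB2HSV);m=fn(g).astype(np.uint8);mm=np.zeros_like(m);cv2.circle(mm,(u,v),r,1,-1);mm&=m
    cs,_=cv2.findContours(mm,cv2.RETR_EXTERNAL,cv2.CHAIN_APPROX_NONE);c=max(cs,key=cv2.contourArea);return cv2.fitEllipse(c)
W=lambda g:(g[...,1]<90)&(g[...,2]>110)
# hole brown in side, z=.024 rim
e=ell(s,245,290,9,lambda g:(g[...,1]>90)|(g[...,2]<110));print("roll side hole",e,ray(s,*e[0],.024).round(4))
e=ell(f,178,192,7,lambda g:(g[...,2]<110));print("roll top hole",e,ray(f,*e[0],.024).round(4))
e=ell(s,266,191,14,lambda g:(g[...,1]<60)&(g[...,2]>140));print("stand foot side",e,ray(s,*e[0],.01).round(4))
# tip in side: depth-based
k=(D[...,2]>.02)&(D[...,2]<.058)&(abs(D[...,0]-.495)<.03)&(abs(D[...,1]+.467)<.04);print("pin pts side",k.sum(),D[k].mean(0) if k.any() else 0, D[k].max(0))
k=(C[...,2]>.02)&(C[...,2]<.06)&(abs(C[...,0]-.495)<.03)&(abs(C[...,1]+.467)<.04);print("pin pts top",k.sum(),C[k])
v,u=np.where(k);print(u,v)
cv2.imwrite("pics/c3.png",np.hstack([cv2.resize(x,(400,400),interpolation=0) for x in(f["frame"][190:230,354:394,::-1],s["frame"][170:205,249:284,::-1])]))
E
```

```text
top 0.04 830 [ 0.43  -0.125  0.04 ] [ 0.522 -0.     0.086] [ 0.43  -0.069  0.073]
top 0.2 516 [ 0.476 -0.146  0.218] [ 0.62  -0.098  0.36 ] [ 0.476 -0.106  0.224]
side 0.04 320 [ 0.43  -0.114  0.049] [ 0.51  -0.     0.086] [ 0.43  -0.046  0.083]
side 0.12 9 [ 0.479 -0.122  0.194] [ 0.487 -0.119  0.2  ] [ 0.479 -0.12   0.194]
side 0.2 966 [ 0.473 -0.147  0.2  ] [ 0.62  -0.096  0.359] [ 0.473 -0.119  0.213]
roll side hole ((244.44992065429688, 289.91241455078125), (6.38754940032959, 12.703813552856445), 86.9610366821289) [0.5397 0.1625 0.024 ]
roll top hole ((178.30270385742188, 191.8157196044922), (7.823657989501953, 8.686219215393066), 75.5840072631836) [0.5387 0.1609 0.024 ]
stand foot side ((266.3716735839844, 190.4698028564453), (9.275899887084961, 21.711851119995117), 90.2967529296875) [ 0.4971 -0.4647  0.01  ]
pin pts side 33 [ 0.49650025 -0.46345329  0.03675672] [ 0.50246882 -0.45575326  0.05377599]
pin pts top 33 [[ 0.50517345 -0.4676698   0.04636048]
 [ 0.50270134 -0.46219262  0.0251853 ]
 [ 0.50235783 -0.46230117  0.03435283]
 [ 0.50195214 -0.46191443  0.0448321 ]
 [ 0.50196
[... 691 characters left out ...]

 [ 0.49566096 -0.47153581  0.05313048]
 [ 0.49316164 -0.46238862  0.02454303]
 [ 0.4927685  -0.46138819  0.0370085 ]
 [ 0.49260352 -0.46236273  0.04344428]
 [ 0.49240811 -0.46303763  0.05065298]
 [ 0.49264722 -0.46759315  0.04648102]
 [ 0.49261867 -0.46974222  0.04930567]
 [ 0.49279981 -0.47379007  0.04666086]
 [ 0.49008934 -0.46588984  0.02359828]
 [ 0.48992875 -0.46676406  0.03043731]
 [ 0.48987775 -0.46866631  0.03415742]]
[377 373 374 375 376 377 378 379 372 373 374 375 376 377 378 379 373 374
 375 376 377 378 379 373 374 375 376 377 378 379 374 375 376] [207 208 208 208 208 208 208 208 209 209 209 209 209 209 209 209 210 210
 210 210 210 210 210 211 211 211 211 211 211 211 212 212 212]
```

View pics/c3.png

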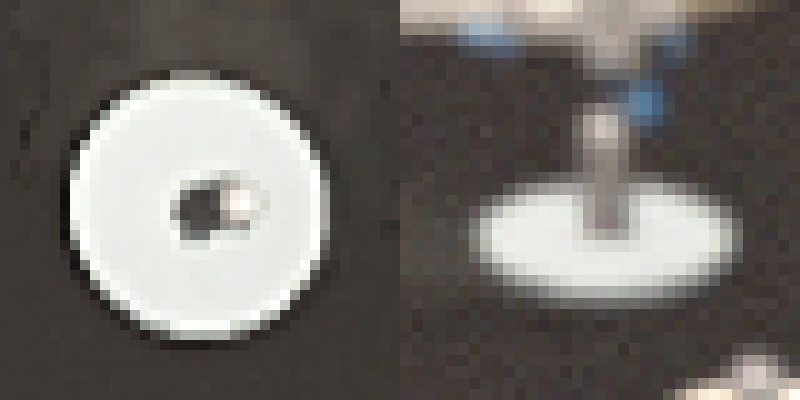

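Possible targets in the top view:
- Cream roll with brown core at (178,192). It is plain and lies on the bench, so this is the one I want.
- Turquoise ring (176,161) and yellow ring (209,169): wrong colour.
- White jar cap (131,227): closed and wider.
- Stored roll on its stand (314,224): must not be moved.

The empty stand is at (373,210). The crop confirms the cream ring with the brown hole rim. I measured the roll at about (0.539, 0.1615) and the pin at about (0.4965, -0.467).

carry_out(moves=[[[0, 0, 0.89, 0, 0, 0, 1], [0, 0, 0.89, 0, 0, 0, 1], [0, 0, 0.89, 0, 0, 0, 1], [0, 0, 0.89, 0, 0, 0, 1], [0, 0, 0.89, 0, 0, 0, 1], [0, 0, 0, -0.8, -0.5, 0, 1], [0, 0, 0, -0.8, -0.5, 0, 1], [0, 0, 0, -0.8, -0.5, 0, 1]]])

```text
time: 0.77
tool_pos: [0.2964, -0.4814, 0.2304]
tool_rot: [0.0, -0.706, 0.708, 0.001]
contact_force: [1.2, -0.8, 0.2]
gripper_width: 1.002
```

carry_out(moves=[[[0, 0, 0, -0.88, -0.34, 0.1, 1], [0, 0, 0, -0.88, -0.34, 0.1, 1], [0, 0, 0, -0.88, -0.34, 0.1, 1], [0, 0, 0, -0.88, -0.34, 0.1, 1], [0, 0, 0, -0.88, -0.34, 0.1, 1], [0, 0, 0, -0.88, -0.34, 0.1, 1], [0, 0, 0, -0.88, -0.34, 0.1, 1], [0, 0, 0, -0.88, -0.34, 0.1, 1]]])

```text
time: 1.43
tool_pos: [0.4054, -0.1992, 0.1987]
tool_rot: [0.0, -0.707, 0.707, 0.0]
contact_force: [0.3, -0.9, 0.3]
gripper_width: 0.998
```

carry_out(moves=[[[0, 0, 0, -0.9, 0, 0.05, 1], [0, 0, 0, -0.9, 0, 0.05, 1], [0, 0, 0, -0.9, 0, 0.05, 1], [0, 0, 0, -0.9, 0, 0.05, 1], [0, 0, 0, -0.9, 0, 0.05, 1], [0, 0, 0, -0.9, 0, 0.05, 1], [0, 0, 0, -0.9, 0, 0.05, 1], [0, 0, 0, -0.9, 0, 0.05, 1]]])

```text
time: 2.1
tool_pos: [0.4048, 0.0887, 0.1829]
tool_rot: [0.0, -0.707, 0.707, -0.0]
contact_force: [0.8, -0.3, 0.6]
gripper_width: 1.001
```

carry_out(moves=[[[0, 0, 0, -0.4, -0.2, 0.1, 1], [0, 0, 0, -0.4, -0.4, 0.2, 1], [0, 0, 0, -0.4, -0.5, 0.3, 1], [0, 0, 0, -0.3, -0.6, 0.3, 1], [0, 0, 0, -0.2, -0.6, 0.3, 1], [0, 0, 0, -0.12, -0.6, 0.3, 1], [0, 0, 0, 0, -0.455, 0.2, 1], [0, 0, 0, 0, 0, 0, 1]]])

```text
time: 2.77
tool_pos: [0.5405, 0.1595, 0.1126]
tool_rot: [-0.001, -0.707, 0.707, 0.001]
contact_force: [-0.7, 0.5, 0.5]
gripper_width: 1.003
```

```bash
python3 - <<'E'
from plant import state, grab_frame
import cv2,numpy as np
print(state()["tool_pos"])
for n in("top","side"):
    f=grab_frame(n);np.savez(f"pics/{n}1.npz",**f)
    u,v=dict(top=(178,192),side=(244,275))[n];r=70
    cv2.imwrite(f"pics/{n}1.png",cv2.resize(f["frame"][v-r:v+r,u-r:u+r,::-1],(560,560),interpolation=2))
E
```

```text
[0.5405343  0.15952093 0.11259091]
```

View pics/side1.png

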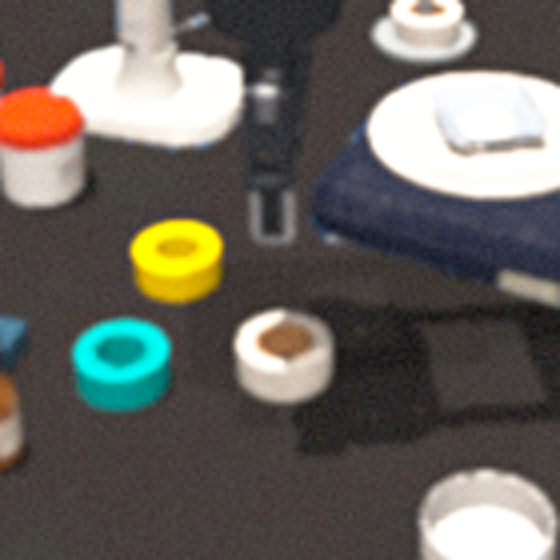

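The side view shows the gripper centred above the cream roll at crop pixel (285,355). The turquoise and yellow rings are clear of the fingers.

carry_out(moves=[[[0, 0, 0, -0.05, 0.04, 0.5, 1], [0, 0, 0, 0, 0, 0.6, 1], [0, 0, 0, 0, 0, 0.6, 1], [0, 0, 0, 0, 0, 0.5, 1], [0, 0, 0, 0, 0, 0.35, 1], [0, 0, 0, 0, 0, 0.2, 1], [0, 0, 0, 0, 0, 0.1, 1], [0, 0, 0, 0, 0, 0, 1]]])

```text
time: 3.53
tool_pos: [0.5375, 0.1616, 0.0013]
tool_rot: [-0.0, -0.707, 0.707, 0.0]
contact_force: [-0.4, -0.2, 0.0]
gripper_width: 1.0
```

```bash
python3 - <<'E'
from plant import state, grab_frame
import cv2,numpy as np
s=state();print(s["tool_pos"],s["contact_force"])
f=grab_frame("side");u,v=244,275;r=60
cv2.imwrite("pics/side2.png",cv2.resize(f["frame"][v-r:v+r,u-r:u+r,::-1],(560,560),interpolation=2))
E
```

```text
[0.53753579 0.16158547 0.00133447] [-0.36332067 -0.21409308  0.03680933]
```

View pics/side2.png

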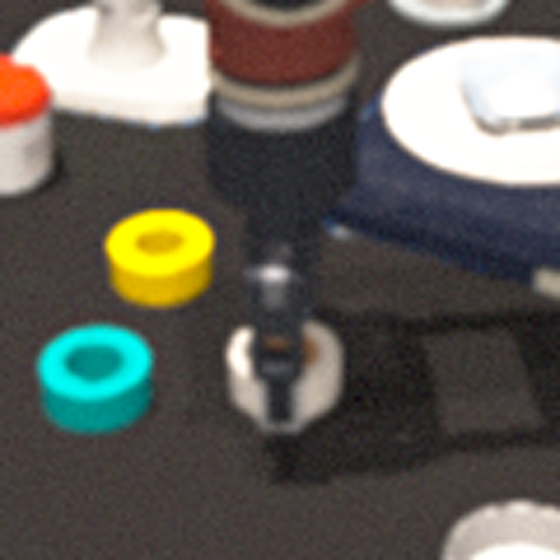

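The fingers straddle the roll at crop pixel (285,375). Next I trim the position and close.

carry_out(moves=[[[0, 0, 0, 0, -0.04, 0.06, 1], [0, 0, 0, 0, 0, 0, -1], [0, 0, 0, 0, 0, 0, -1], [0, 0, 0, 0, 0, 0, -1], [0, 0, 0, 0, 0, 0, -1], [0, 0, 0, 0, 0, 0, -1], [0, 0, 0, 0, 0, 0, -1], [0, 0, 0, 0, 0, 0, -1]]])

```text
time: 4.25
tool_pos: [0.541, 0.1618, 0.0003]
tool_rot: [0.001, -0.707, 0.707, -0.001]
contact_force: [-0.6, -0.7, 5.6]
gripper_width: 0.637
```

carry_out(moves=[[[0, 0, 0, 0, 0, 0, -1], [0, 0, 0, 0, 0, 0, -1], [0, 0, 0, 0, 0, -0.3, -1], [0, 0, 0, 0, 0, -0.5, -1], [0, 0, 0, 0, 0, -0.5, -1], [0, 0, 0, 0, 0, -0.5, -1], [0, 0, 0, 0, 0, -0.3, -1], [0, 0, 0, 0, 0, 0, -1]]])

```text
time: 4.92
tool_pos: [0.5419, 0.1621, 0.0866]
tool_rot: [0.003, -0.707, 0.707, -0.002]
contact_force: [0.8, 0.4, 0.4]
gripper_width: 0.631
```

```bash
cat > look.py <<'E'
import sys
from plant import state, grab_frame
import cv2,numpy as np
n,k,u,v,r=sys.argv[1],sys.argv[2],*map(int,sys.argv[3:6])
s=state();print(s["time"],s["tool_pos"],s["contact_force"],s["gripper_width"])
f=grab_frame(n);np.savez(f"pics/{n}{k}.npz",**f)
cv2.imwrite(f"pics/{n}{k}.png",cv2.resize(f["frame"][max(0,v-r):v+r,max(0,u-r):u+r,::-1],(560,560),interpolation=2))
E
python3 look.py side 3 244 275 60
```

```text
4.9167 [0.54188756 0.1620627  0.08659635] [0.75460324 0.44041766 0.40471615] 0.6306903244715926
```

View pics/side3.png

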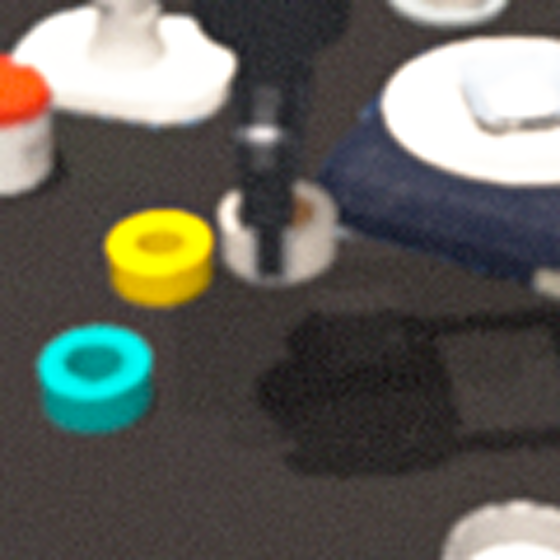

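The roll is held at crop pixel (278,230) with an opening of 0.63, about 54 mm. Next I retreat and cross back.

carry_out(moves=[[[0, 0, 0, 0, 0.2, -0.5, -1], [0, 0, 0, 0, 0.4, -0.5, -1], [0, 0, 0, 0, 0.5, -0.4, -1], [0, 0, 0, 0, 0.5, -0.4, -1], [0, 0, 0, 0, 0.5, -0.3, -1], [0, 0, 0, 0, 0.5, -0.2, -1], [0, 0, 0, 0, 0.5, -0.1, -1], [0, 0, 0, 0.2, 0.3, 0, -1]]])

```text
time: 5.63
tool_pos: [0.4019, 0.1543, 0.1781]
tool_rot: [0.0, 0.707, -0.707, -0.001]
contact_force: [1.1, 0.1, -0.9]
gripper_width: 0.63
```

carry_out(moves=[[[0, 0, 0, 0.4, 0, 0, -1], [0, 0, 0, 0.7, 0, 0, -1], [0, 0, 0, 0.8, 0, 0, -1], [0, 0, 0, 0.8, 0, 0, -1], [0, 0, 0, 0.8, 0, 0, -1], [0, 0, 0, 0.8, 0, 0, -1], [0, 0, 0, 0.8, 0, 0, -1], [0, 0, 0, 0.8, 0, 0, -1]]])

```text
time: 6.3
tool_pos: [0.4024, -0.0834, 0.1771]
tool_rot: [-0.0, -0.707, 0.707, 0.001]
contact_force: [1.5, 0.4, -0.3]
gripper_width: 0.634
```

carry_out(moves=[[[0, 0, 0, 0.8, 0, 0, -1], [0, 0, 0, 0.8, 0, 0, -1], [0, 0, 0, 0.8, 0, 0, -1], [0, 0, 0, 0.8, 0, 0, -1], [0, 0, 0, 0.8, 0, 0, -1], [0, 0, 0, 0.8, 0, 0, -1], [0, 0, 0, 0.8, 0, 0, -1], [0, 0, 0, 0.8, 0, 0, -1]]])

```text
time: 6.97
tool_pos: [0.4024, -0.3391, 0.1766]
tool_rot: [0.0, -0.707, 0.707, 0.002]
contact_force: [0.7, 0.2, 0.4]
gripper_width: 0.634
```

carry_out(moves=[[[0, 0, 0, 0.7, -0.1, 0, -1], [0, 0, 0, 0.7, -0.2, 0, -1], [0, 0, 0, 0.7, -0.4, 0.1, -1], [0, 0, 0, 0.6, -0.4, 0.2, -1], [0, 0, 0, 0.3, -0.5, 0.3, -1], [0, 0, 0, 0.1, -0.5, 0.4, -1], [0, 0, 0, 0, -0.2, 0.4, -1], [0, 0, 0, 0, 0, 0, -1]]])

```text
time: 7.63
tool_pos: [0.4943, -0.4597, 0.1158]
tool_rot: [-0.001, 0.707, -0.707, -0.005]
contact_force: [-0.4, 1.1, -0.9]
gripper_width: 0.632
```

```bash
python3 look.py side 4 274 180 50;python3 look.py top 4 374 210 50; python3 - <<'E'
import cv2,numpy as np
cv2.imwrite("pics/c4.png",np.hstack([cv2.resize(cv2.imread(f"pics/{n}4.png"),(400,400)) for n in("side","top")]))
E
```

```text
7.6333 [ 0.49434193 -0.45972439  0.11577786] [-0.41200705  1.119772   -0.93699875] 0.6316261886246893
7.6833 [ 0.49401509 -0.46015636  0.11776088] [ 0.0469147   0.09444564 -1.56649904] 0.6364672443302121
```

View pics/c4.png

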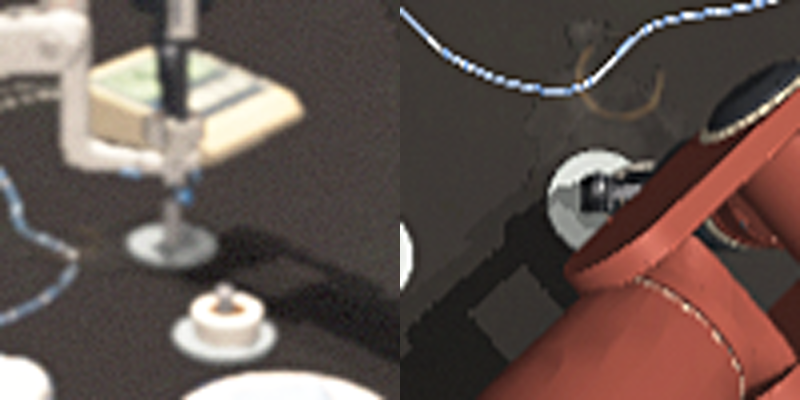

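```bash
python3 - <<'E'
from h import *;import cv2
from scipy.optimize import least_squares
s=load("pics/side3.npz");D=cloud(s);g=cv2.cvtColor(s["frame"],cv2.COLOR_RGB2HSV)
near=(abs(D[...,0]-.54)<.045)&(abs(D[...,1]-.162)<.045)&(D[...,2]>.07)&(D[...,2]<.125)
W=near&(g[...,2]>120)&(g[...,1]<100)
P=D[W];print(len(P),P.min(0),P.max(0),np.percentile(P[:,2],[2,50,98]))
# side wall: outer surface points below the top
S=P[(P[:,2]<P[:,2].max()-.008)]
r=least_squares(lambda c:np.hypot(S[:,0]-c[0],S[:,1]-c[1])-.028,[.54,.162],loss="soft_l1",f_scale=.002);print("wall fit",len(S),r.x,np.sqrt(np.mean(r.fun**2)))
v,u=np.where(W);print("u range",u.min(),u.max(),"v",v.min(),v.max())
for row in range(v.min(),v.max()+1):
    uu=u[v==row];print(row,uu.min(),uu.max(),end="; ")
for sc in (u.min()-.5+ (u.max()-u.min()+1)/2,): print(sc, ray(s,sc,235,.10)) 
E
```

```text
237 [0.51317486 0.13861373 0.0858742 ] [0.56696291 0.19740977 0.12058467] [0.08780721 0.10614181 0.11581359]
wall fit 227 [0.54134434 0.16275114] 0.004097368972208305
u range 232 255 v 254 274
254 248 249; 255 248 251; 256 248 252; 257 233 253; 258 233 254; 259 232 255; 260 232 255; 261 232 255; 262 232 255; 263 232 255; 264 232 255; 265 232 255; 266 232 255; 267 232 255; 268 232 255; 269 233 255; 270 233 254; 271 234 254; 272 234 252; 273 236 251; 274 238 248; 243.5 [0.54914554 0.03177171 0.1       ]
```

carry_out(moves=[[[0, 0, 0, 0.17, -0.11, 0.2, -1], [0, 0, 0, 0, 0, 0.3, -1], [0, 0, 0, 0, 0, 0.3, -1], [0, 0, 0, 0, 0, 0.3, -1], [0, 0, 0, 0, 0, 0.2, -1], [0, 0, 0, 0, 0, 0.1, -1], [0, 0, 0, 0, 0, 0, -1], [0, 0, 0, 0, 0, 0, -1]]])

```text
time: 8.4
tool_pos: [0.4997, -0.469, 0.0667]
tool_rot: [0.0, -0.707, 0.707, 0.0]
contact_force: [0.1, -0.1, -0.8]
gripper_width: 0.631
```

```bash
python3 look.py side 5 274 180 40;python3 look.py top 5 374 210 40; python3 - <<'E'
import cv2,numpy as np
cv2.imwrite("pics/c5.png",np.hstack([cv2.resize(cv2.imread(f"pics/{n}5.png"),(400,400)) for n in("side","top")]))
E
```

```text
8.4 [ 0.49972978 -0.46900705  0.066673  ] [ 0.10090519 -0.06765933 -0.84938573] 0.6306519671428897
8.45 [ 0.50002736 -0.4693277   0.06735582] [-0.32824653 -0.7135166  -0.27810503] 0.6317927284051068
```

View pics/c5.png

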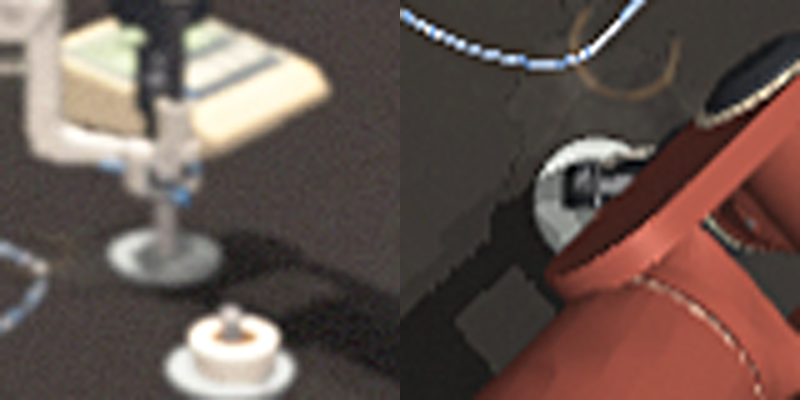

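The roll is hidden behind the holder's clip in the side view and behind the arm in the top view, so I descend in small steps and watch the force.

carry_out(moves=[[[0, 0, 0, -0.04, 0.03, 0.1, -1], [0, 0, 0, 0, 0, 0.15, -1], [0, 0, 0, 0, 0, 0.15, -1], [0, 0, 0, 0, 0, 0.15, -1], [0, 0, 0, 0, 0, 0.1, -1], [0, 0, 0, 0, 0, 0.1, -1], [0, 0, 0, 0, 0, 0, -1]]])

```text
time: 9.08
tool_pos: [0.498, -0.4668, 0.0353]
tool_rot: [0.0, -0.707, 0.707, 0.001]
contact_force: [-0.0, 0.4, -2.3]
gripper_width: 0.635
```

carry_out(moves=[[[0, 0, 0, 0, 0, 0.15, -1], [0, 0, 0, 0, 0, 0.15, -1], [0, 0, 0, 0, 0, 0.1, -1], [0, 0, 0, 0, 0, 0.1, -1], [0, 0, 0, 0, 0, 0, -1]]])

```text
time: 9.5
tool_pos: [0.498, -0.4669, 0.0155]
tool_rot: [0.0, -0.707, 0.707, 0.001]
contact_force: [0.8, -0.4, -0.8]
gripper_width: 0.636
```

carry_out(moves=[[[0, 0, 0, 0, 0, 0.05, -1], [0, 0, 0, 0, 0, 0.05, -1], [0, 0, 0, 0, 0, 0.03, -1], [0, 0, 0, 0, 0, 0, -1]]])

```text
time: 9.83
tool_pos: [0.4985, -0.4674, 0.0115]
tool_rot: [0.0, -0.707, 0.707, 0.0]
contact_force: [-0.0, 0.1, -0.6]
gripper_width: 0.63
```

```bash
python3 look.py side 6 274 190 30
```

```text
9.8333 [ 0.49853262 -0.46743282  0.01151153] [-0.01426501  0.12791921 -0.63316304] 0.6301188281322875
```

View pics/side6.png

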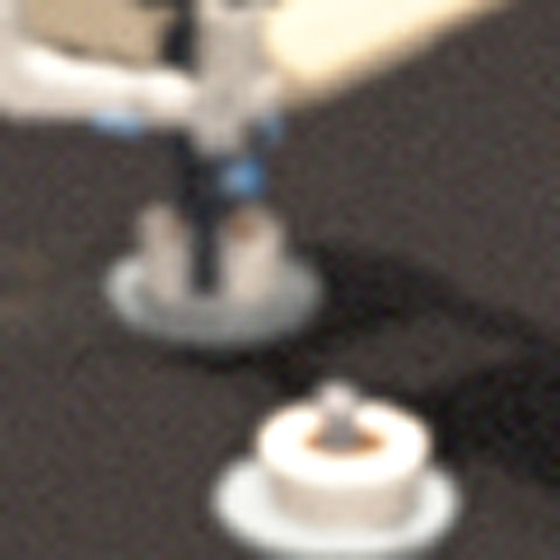

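The roll (crop pixel 210,255) is around the pin and just above the foot, centred on it. I nudge down a little, then release.

carry_out(moves=[[[0, 0, 0, 0, 0, 0.04, -1], [0, 0, 0, 0, 0, 0, -1], [0, 0, 0, 0, 0, 0, 0.5], [0, 0, 0, 0, 0, 0, 0.7], [0, 0, 0, 0, 0, 0, 0.9], [0, 0, 0, 0, 0, 0, 1], [0, 0, 0, 0, 0, 0, 1], [0, 0, 0, 0, 0, 0, 1]]])

```text
time: 10.55
tool_pos: [0.4986, -0.4675, 0.0102]
tool_rot: [-0.0, -0.707, 0.707, -0.0]
contact_force: [-0.2, 0.1, 0.6]
gripper_width: 0.999
```

carry_out(moves=[[[0, 0, 0, 0, 0, 0, 1], [0, 0, 0, 0, 0, 0, 1], [0, 0, 0, 0, 0, -0.1, 1], [0, 0, 0, 0, 0, -0.2, 1], [0, 0, 0, 0, 0, -0.3, 1], [0, 0, 0, 0, 0, -0.4, 1], [0, 0, 0, 0, 0, -0.5, 1], [0, 0, 0, 0, 0, -0.6, 1]]])

```text
time: 11.22
tool_pos: [0.4984, -0.4673, 0.0957]
tool_rot: [0.0, -0.707, 0.707, 0.0]
contact_force: [0.7, 0.2, -0.8]
gripper_width: 1.0
```

carry_out(moves=[[[0, 0, 0, 0, 0, -0.7, 1], [0, 0, 0, 0, 0.4, -0.7, 1], [0, 0, 0, 0.4, 0.7, -0.3, 1], [0, 0, 0, 0.4, 0.8, 0, 1], [0, 0, 0, 0.5, 0.8, 0, 1], [0, 0, 0, 0.5, 0.5, 0, 1], [0, 0, 0, 0.3, 0.3, 0, 1], [0, 0, 0, 0, 0, 0, 1]]])

```text
time: 11.88
tool_pos: [0.3564, -0.5541, 0.1642]
tool_rot: [-0.001, -0.706, 0.709, -0.001]
contact_force: [-0.7, 0.5, -0.5]
gripper_width: 0.999
```

```bash
python3 look.py side 7 274 195 30;python3 look.py top 7 344 216 45; python3 - <<'E'
import cv2,numpy as np
from h import *
cv2.imwrite("pics/c7.png",np.hstack([cv2.resize(cv2.imread(f"pics/{n}7.png"),(400,400)) for n in("side","top")]))
C=cloud(load("pics/top7.npz"))
for n,x,y in(("empty",.4965,-.467),("stored",.4485,-.2745)):
    k=(np.hypot(C[...,0]-x,C[...,1]-y)<.04)&(C[...,2]>.026)&(C[...,2]<.041);P=C[k];print(n,k.sum(),P.mean(0),P.min(0),P.max(0))
E
```

```text
11.8833 [ 0.35640296 -0.55410815  0.16417394] [-0.74276082  0.48794421 -0.4766117 ] 0.9991061625683588
11.9333 [ 0.35787462 -0.55269092  0.16362572] [0.1067237  0.08156711 0.86273646] 0.9981590380789502
empty 189 [ 0.49893584 -0.46504161  0.0331944 ] [ 0.47380946 -0.4924175   0.02619593] [ 0.52502941 -0.43825101  0.03979186]
stored 180 [ 0.44753902 -0.27275025  0.03366719] [ 0.42167696 -0.29909827  0.02634041] [ 0.4756302  -0.24546966  0.04085972]
```

View pics/c7.png

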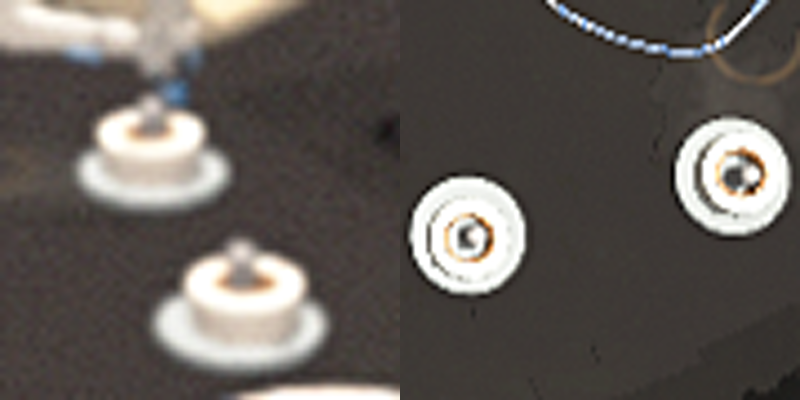

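Both views show the loose roll flat on its foot with the pin through it (right stand, crop pixel 740,172). Its top is at about 33 mm and its centre is about 3 mm from the pin axis. The stored roll is where it was, and the gripper is clear.

```bash
python3 -c "
from plant import ticket;print(ticket.job_done())"
```

```text
the job is handed in; nothing more can be done
None
```

I put the loose cream roll onto the empty stand, lowered it onto the foot, let go, and handed the job in after about 12 s of the 48 s allowed. I carried it across on the robot's side of the electrode holder, at x ≈ 0.40 m. The hand-in reports no verdict.

**Final checks from the camera images:**
- **Placed roll:** its centre is about 3 mm from the pin axis (12 mm allowed). The mean height of its top surface is about 33 mm, against 34 mm expected when it is fully down.
- **Stored roll:** it sits within about 2 mm of where I first measured it, which is the accuracy of the camera calibration.
- **Gripper and forces:** the gripper is open and well clear of everything. The highest reading at the end of any move was 5.6 N, when the fingertips touched the bench during the grasp.

**What I couldn't check:** the arm and the holder's clip hid the roll during most of the descent. I relied on the arm's position and the force readings there until it came into view just above the foot. No final check failed. Two readings disagreed slightly, within the clearance around the pin: the two cameras placed the stand about 4 mm apart in y, so I used the average, and the arm's position readings varied by 1–3 mm.

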